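# Load the filament dryer and meter its desiccant

## Robot

A 6-joint arm with a two-finger parallel gripper is mounted at the origin on the work surface. World frame = base frame: x ahead of the robot, y to its left, z up, the work surface at z = 0. Lengths are in m, angles in rad, forces in N, time in s.
With the tool pointing down it reaches from about 0.375 to 0.9 m from the base axis. Payload 3.1 kg.
Tool frame: the origin (TCP) lies midway between the tips of the shut fingers; the grasp point (between the pads) lies manip.hold_point_z behind it (manip.hold_point_z is the distance from the TCP to the grasp point, in m); z points along the fingers, y is the direction in which the jaws open and shut (so a half turn about z gives the same grasp; the last joint's range is limited). The gripper opens to 85 mm and grips with 20 to 120 N. Pads are 22 mm wide; open, the fingers measure 114 mm over their backs; the gripper's body (76 mm by 85 mm) begins 54 mm behind the grasp point. The pads swing forward as they close: fully open they stand 13 mm farther back than shut.
Start: joints at [-1.409, 0.527, 1.433, -0, 1.181, -0.178], TCP at [0.208, -0.589, 0.192] pointing down, gripper open.
Joint ranges: [-3.08, 3.08], [-0.75, 2.2], [0.22, 2.44], [-1.43, 4.57], [0, 2.65], [-2.85, 2.85]. Speed limits (rad/s): [2.79, 2.79, 3.14, 3.14, 3.14, 3.14].

## Interface

Orientations are given as a unit quaternion [x, y, z, w].
In Python, from station import manip, snapshot, workorder, models gives the robot as it stands.
- The arm moves only by the tool jog_arm, never from a script. Its argument "commands" is a list of rows, each a list of 5 numbers: the opening in per cent of the stroke, from 0 (shut) to 100 (fully open), then the shift along the world's x, y, z in cm, then the turn about the world's z in rad. A call has 1 to 8 rows; each row shifts and turns the pose as measured when the row begins; what a row does not reach is not made up. A row lasts 1/12 s, in which the tool goes at most 41.7 mm and 7.16 degrees, less where a joint would pass 70% of its speed; a pose out of reach is approached as far as the arm can. A call with a gripper value outside its range is refused whole. The fingers move at their own pace and stop on an object; "squeeze" is the grip in N (left out, the last holds). Time passes only in rows, so rows that do not move let the fingers close. It gives the time, the measured TCP pose, the force and the opening at its end, in the units of the state.
- manip.sense(): the state, without advancing time (a new reading comes with each control period).
- snapshot(name): name is "side" or "top"; returns a dict with "image" (420x560x3 uint8, red, green, blue), "intrinsics" (3x3 intrinsics, pixels), "D" ([k1, k2, p1, p2, k3] as OpenCV has them; the pictures are not rectified), "extrinsics" (4x4, takes a point from camera to world coordinates). Camera axes: x right, y down, z forward; pixel columns grow to the right and rows downward; lengths in m; the calibration is good to about 2 mm. A picture is of the moment at which its call begins. There is no depth.
- workorder.sign_off(): hands the job in, once; it reports no verdict.
Trained networks look in a picture, given as the dict that the camera call returned (one of the last four; its "shot" number tells which), for a name from the list of things; names that differ only in an ending like _2 or _b are one class to them, and where a whole thing is asked for, a point or a joint stands for the part that bears it (a point fixed in the world has none). Each returns a list of dicts, best first, with "score" (0 to 1); they miss things now and then, are a little off and sometimes report something else, mostly with a low value. They report only what shows in the picture. A call takes as long as a camera call. They do not tell look-alikes from the thing itself.
- models.find_in(picture, name): "centre" ([x, y, z] in m, in world coordinates, good to about 4 mm: the middle of the surface that is visible of it).
- models.pinpoint(picture, name): "centre" ([x, y, z] in m, in world coordinates, good to about 4 mm: a listed point, or the origin of a listed thing).
The state is a dict: "t": time; "q": joint angles; "qd": joint speeds; "tau": joint torques, N m; "tcp_pos": TCP position; "tool_rot": TCP orientation; "force": force on the tool from outside, world axes, zero at the start; "ft_torque": the same for the moment, N m; "finger_gap": opening from 0.0 (shut) to 1.0 (fully open).
Only numpy, scipy, OpenCV 4.12 (cv2) and the standard library are available. Lean on these libraries where they do the work, as an engineer would, in place of code of your own. Each camera call takes 0.05 s, during which the arm holds its last target. There are 200 camera calls.

## Task

Get the filament dryer ready to run: stand every small filament reel from the bench on end in it, one to a bay. Draw the empty orange tray out of the dryer's foot by its handle, push it home under the hopper, slide the red-knobbed gate only part of the way open so that exactly one desiccant canister per reel drops into the tray, and push the gate fully shut again. Then slide the tray fully home in the dryer again and shut the dryer's lid; the other canisters stay in the hopper, and leave the cup, the scraper and the vase alone.

Things in the scene. Friction and masses are not known exactly. Their poses are not given: they have to be found in the camera images.
- dryer: Filament dryer, fixed: clear box 112 mm deep (x), 298 mm wide (y), 122 mm high, open on top while its lid is up. Origin: centre of its underside, on the bench; front faces its own -x. Inside 102 by 288 mm, a shelf carries the reels in three bays centred at x = 0, y = -86, 0, +86 mm; short tabs part them at y = +43 and -43 mm.
- dryer_shelf (a point): Centre of the dryer's shelf top (middle bay), 60 mm over the bench, same axes as the dryer. A reel standing in a bay has its centre 25 mm higher. Each divider is two tabs 8 mm thick (y), 30 mm high, at |x| = 28 to 44 mm, so the middle of it, 56 mm wide, is open for fingers closing along y (26 mm free beside a reel).
- dryer_slot (a point): Where the tray's centre belongs when fully home: dryer x = -18 mm, y = 0, height 23 mm, axes as the dryer. The slot for it is at the foot of the dryer's front (face at dryer x = -56 mm), 190 mm wide, 54 mm high; its floor is the bench; a stop ends it. The home tray's front is flush with the dryer's front, its handle sticks out to the dryer's -x.
- lid (a joint): Angle of the dryer's clear lid, rad: 0 = shut, 1.8 = back stop; it starts open, leaning back a little past upright. Hinge along y at the top back edge: dryer x = +56 mm, height 122 mm. Lid 112 mm deep, 296 mm wide, 6 mm thick, 0.2 kg. It stays back by its own weight; brought forward past upright it sinks shut by itself, damped, in 2 to 5 s.
- lid_tab (a point): Centre of the orange tab in the middle of the lid's free edge: 50 mm wide (y), 10 mm thick, reaching 25 mm beyond the edge, 124 mm from the hinge. With the lid open it points up.
- hopper: Canister hopper on its stand, fixed. Origin: centre of its underside on the bench; front pane (clear) faces its own -x. Throat inside 54 mm (x) by 156 mm (y), walls 66 to 180 mm up; outside of front at x = -32 mm, of -y end at y = -84 mm; mouth open on top, flared to back and +y. Below is the dock for the tray.
- hopper_dock (a point): Where the tray's centre is when docked under the hopper: hopper x = +2 mm, y = 0, 23 mm up, axes as the hopper. The tray slides in along the bench from the hopper's -x, between two cheeks 190 mm apart (y), 60 mm high, until it meets a stop at the back; its handle stays out in front. The tray catches well within 8 mm (x) of this place.
- gate (a joint): Opening of the hopper's bottom gate, m: 0 shut, 0.150 stop; about 2 N. Steel blade, top 64 mm up, under the row of four canisters; it pulls out to the hopper's -y, so its edge retreats from the +y end and canisters drop one by one from there. The first is through at about 42 mm, each further one 38 mm later: 50, 86, 122 mm drop exactly 1, 2, 3; 150 mm all four.
- gate_knob (a point): Grip point on the gate's upright red knob, a cylinder 20 mm in diameter reaching from 64 to 110 mm over the bench; this point is 90 mm up, on its axis. With the gate shut it lies at hopper x = 0, y = -160 mm. It moves with the gate.
- tray_center (a point): Orange desiccant tray, open on top: 76 mm (x) by 176 mm (y), 46 mm high, walls 3 mm, 0.13 kg. This point: its centre, half-way up (23 mm over its underside). Starts empty in the dryer's slot, axes along the dryer's; to come clear of dryer or hopper it must slide about 85 mm to its own -x. Its handle sticks out to its own -x.
- tray_grip (a point): Grip point on the tray's handle: an upright bar 14 mm thick (y), 26 mm high (14 to 40 mm over the tray's underside), reaching from 38 to 126 mm before the tray's centre along its -x. This point is 100 mm before the centre, 30 mm over the underside.
- can1_center (a point): Centre of desiccant canister 1: white cylinder with blue ends, 38 mm in diameter, 50 mm long (along its own x), 30 g. All four start in the hopper's throat; number 1 lies at its +y end and drops first.
- can2_center (a point): Centre of desiccant canister 2: white cylinder with blue ends, 38 mm in diameter, 50 mm long (along its own x), 30 g. All four start in the hopper's throat; number 1 lies at its +y end and drops first.
- can3_center (a point): Centre of desiccant canister 3: white cylinder with blue ends, 38 mm in diameter, 50 mm long (along its own x), 30 g. All four start in the hopper's throat; number 1 lies at its +y end and drops first.
- can4_center (a point): Centre of desiccant canister 4: white cylinder with blue ends, 38 mm in diameter, 50 mm long (along its own x), 30 g. All four start in the hopper's throat; number 1 lies at its +y end and drops first.
- reel1_center (a point): Centre of filament reel 1: mini spool standing on end, black round flanges with white filament between, 60 mm in diameter, 50 mm high (along its own z), 0.15 kg. Grasp it across its diameter. One to three reels are present.
- reel2_center (a point): Centre of filament reel 2: mini spool standing on end, black round flanges with white filament between, 60 mm in diameter, 50 mm high (along its own z), 0.15 kg. Grasp it across its diameter. One to three reels are present.
- reel3_center (a point): Centre of filament reel 3: mini spool standing on end, black round flanges with white filament between, 60 mm in diameter, 50 mm high (along its own z), 0.15 kg. Grasp it across its diameter. One to three reels are present.
- cup: White cup, 76 mm across, 85 mm high; origin at its underside. A bystander: leave it alone.
- scraper: Print scraper (spatula), 200 mm long, lying on the bench. A bystander: leave it alone.
- vase: White printed vase, 84 mm across, 115 mm high; origin at its underside. A bystander: leave it alone.
Things that resemble listed ones, but are neither listed nor needed, are in the scene too. What is shaped like the part that bears tray_center but turquoise is not meant.

How it is judged:
By the outcome, as a careful person would: the job done as asked, in the order asked, and still so for the second after the job is handed in, with the robot touching nothing.
Of reel1, reel2, reel3 only 1 to 3 are there at a start; the rules pass over those that are not, and their reading is None.
At some moment in a run one of reel1, reel2, reel3 may be knocked a few centimetres aside while the robot is not near it.
It also fails if it takes over 210 s, if anything falls off the work surface, if the arm or the gripper's body presses on something with over 40 N, if the wrist force passes 120 N, or if a joint passes its speed limit or range.

## Working session

There is one attempt and no reset: what is moved stays moved. The work goes in short steps, Python scripts to look and compute and a tool call to move; the robot and the scene stay as the last step left them, time stands still between calls to the robot, and variables do not carry over. Pictures are saved under pics/ and viewed, about 12 in all and at most 16, crops included, and the job is handed in when it is done.

Besides the shell and the picture viewer there is one more tool, called after "Emit:" as a command line: name --pt "numbers of a row" for each row, then --argument value for the rest. jog_arm: Moves the arm, as the interface text tells. Its arguments: {"type":"object","properties":{"commands":{"type":"array","items":{"type":"array","items":{"type":"number"}}},"squeeze":{"type":"number"}},"required":["commands"]}

```bash
mkdir -p pics; ls; cat > h.py <<'E'
from station import manip, snapshot, workorder, models
import numpy as np, cv2
def shot(n,f=None):
    s=snapshot(n)
    if f: cv2.imwrite('pics/'+f,cv2.cvtColor(s["image"],cv2.COLOR_RGB2BGR))
    return s
def pin(s,names,k=3):
    for n in names:
        r=models.pinpoint(s,n)
        print(n,[(np.round(d["centre"],3).tolist(),round(d["score"],2)) for d in r[:k]])
def back(s,uv,z):
    K=np.array(s["intrinsics"]);D=np.array(s["D"]);T=np.array(s["extrinsics"])
    p=cv2.undistortPoints(np.array([[uv]],float),K,D)[0,0]
    d=T[:3,:3]@np.array([p[0],p[1],1]);o=T[:3,3]
    return np.round(o+d*(z-o[2])/d[2],4)
def st():
    s=manip.sense();print("t",round(s["t"],2),"tcp",np.round(s["tcp_pos"],4),"rot",np.round(s["tool_rot"],3),"F",np.round(s["force"],1),"gap",round(s["finger_gap"],3))
E
python3 - <<'E'
from h import *
print(manip.hold_point_z); st()
for n in ("top","side"):
    s=shot(n,n+"0.png")
    print(n,np.round(np.array(s["extrinsics"])[:3],3).tolist())
    pin(s,["dryer","dryer_shelf","dryer_slot","lid_tab","hopper","hopper_dock","gate_knob","tray_center","tray_grip","reel1_center","can1_center","cup","vase","scraper"],4)
st()
E
```

```text
pics
0.0187
t 0.0 tcp [ 0.2082 -0.5884  0.1913] rot [ 0.986  0.169  0.    -0.001] F [-0.4  0.1  0.9] gap 0.999
top [[0.028, -0.991, 0.132, 0.386], [-0.999, -0.032, -0.022, 0.059], [0.026, -0.132, -0.991, 1.327]]
dryer [([0.6, 0.22, 0.002], 0.73)]
dryer_shelf [([0.605, 0.224, 0.06], 0.83)]
dryer_slot [([0.372, 0.445, -0.002], 0.53)]
lid_tab [([0.683, 0.253, 0.243], 0.83), ([0.638, -0.125, 0.084], 0.36), ([0.49, 0.18, 0.031], 0.21), ([0.493, -0.091, 0.024], 0.2)]
hopper [([0.626, -0.183, 0.003], 0.57)]
hopper_dock []
gate_knob [([0.576, -0.336, 0.095], 0.91)]
tray_center [([0.581, 0.211, 0.022], 0.76), ([0.312, -0.294, 0.023], 0.69)]
tray_grip [([0.488, 0.175, 0.031], 0.8), ([0.294, -0.196, 0.033], 0.78)]
reel1_center []
can1_center [([0.639, -0.121, 0.085], 0.51)]
cup [([0.742, 0.037, 0.004], 0.93)]
vase [([0.731, -0.309, -0.002], 0.84), ([0.624, -0.18, 0.0], 0.6), ([0.612, -0.2, 0.08], 0.2)]
scraper [([0.372, 0.445, -0.001], 0.86)]
side [[-0.748, -0.488, 0.451, -0.134], [-0.664, 0.569, -0.486, 0.756], [-0.02, -0.662, -0.749, 1.197]]
dryer [([0.603, 0.221, 0.0], 0.65), ([0.687, 0.254, 0.241], 0.46)]
dryer_shelf [([0.605, 0.216, 0.056], 0.84), ([0.606, 0.219, 0.002], 0.27)]
dryer_slot [([0.584, 0.216, 0.021], 0.77)]
lid_tab [([0.687, 0.252, 0.243], 0.94), ([0.605, 0.218, 0.059], 0.43)]
hopper [([0.619, -0.181, -0.003], 0.77), ([0.606, 0.22, 0.058], 0.23)]
hopper_dock [([0.605, 0.22, 0.06], 0.36)]
gate_knob [([0.578, -0.335, 0.096], 0.58)]
tray_center [([0.586, 0.214, 0.025], 0.8), ([0.306, -0.298, 0.019], 0.78)]
tray_grip [([0.489, 0.176, 0.027], 0.85)]
reel1_center [([0.686, 0.253, 0.24], 0.36)]
can1_center []
cup [([0.743, 0.038, 0.001], 0.59)]
vase []
scraper [([0.369, 0.452, 0.005], 0.61)]
t 1.5 tcp [ 0.2083 -0.5892  0.1923] rot [ 0.986  0.169 -0.    -0.   ] F [-0.1 -0.7  0.6] gap 0.996
```

View pics/top0.png

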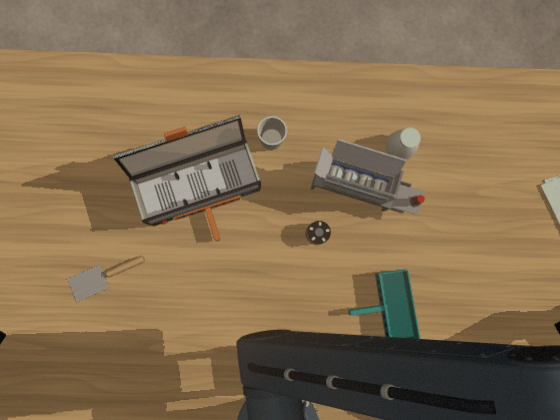

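View pics/side0.png

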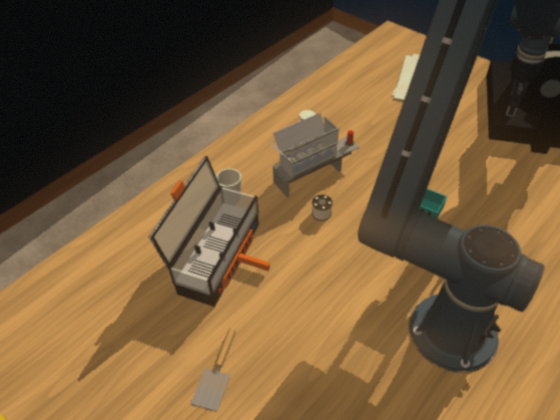

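```bash
python3 - <<'E'
from h import *
s=shot("top");print(back(s,(318,232),.05))
g=cv2.cvtColor(s["image"],cv2.COLOR_RGB2GRAY)
s2=shot("side");print(back(s2,(322,202),.05))
pin(s,["reel1_center"]);
E
```

```text
[ 0.4912 -0.0894  0.05  ]
[ 0.4924 -0.0902  0.05  ]
reel1_center []
```

Emit:
jog_arm --pt "100 2 3.5 0.4 0.04" --pt "100 2 3.5 0.4 0" --pt "100 2 3.5 0.4 0" --pt "100 2 3.5 0 0" --pt "100 2 3.5 0 0" --pt "100 2 3.5 0 0" --pt "100 2 3.5 0 0" --pt "100 2 3.5 0 0" --squeeze 40

```text
t: 2.32
tcp_pos: [0.368, -0.3095, 0.205]
tool_rot: [0.983, 0.182, 0.0, 0.006]
force: [0.2, -0.2, -0.0]
finger_gap: 0.998
```

Emit:
jog_arm --pt "100 2 3.6 0 0.02" --pt "100 2 3.6 0 0" --pt "100 2 3.6 0 0" --pt "100 2 3.6 0 0" --pt "100 2 3.6 0 0" --pt "100 2 3.6 0 0" --pt "100 0 0 0 0"

```text
t: 2.9
tcp_pos: [0.4911, -0.0842, 0.2074]
tool_rot: [0.981, 0.195, 0.004, 0.007]
force: [-0.0, 0.2, -0.1]
finger_gap: 1.0
```

```bash
python3 - <<'E'
from h import *
st()
s=shot("top","top1.png")
s2=shot("side","side1.png")
for a in (s,s2): pin(a,["reel1_center","can1_center"])
E
```

```text
t 2.9 tcp [ 0.4911 -0.0842  0.2074] rot [0.981 0.195 0.004 0.007] F [-0.   0.2 -0.1] gap 1.0
reel1_center []
can1_center [([0.638, -0.123, 0.086], 0.59), ([0.607, -0.238, 0.086], 0.29)]
reel1_center []
can1_center []
```

View pics/top1.png

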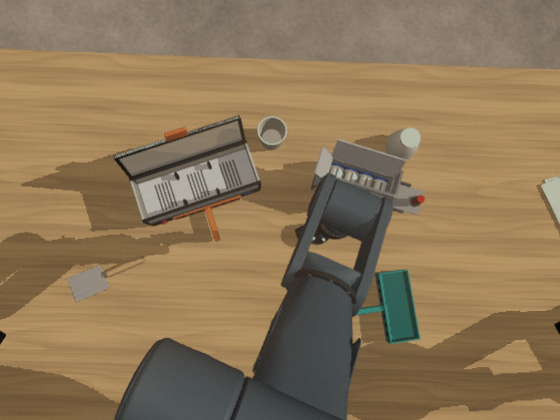

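View pics/side1.png

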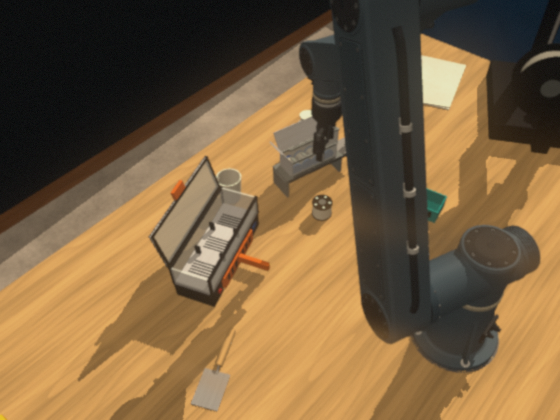

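Emit:
jog_arm --pt "100 0 -0.5 -3.9 0" --pt "100 0 0 -4 0" --pt "100 0 0 -4 0" --pt "100 0 0 -3.5 0" --pt "100 0 0 -3 0" --pt "100 0 0 0 0"

```text
t: 3.7
tcp_pos: [0.4906, -0.1096, 0.0218]
tool_rot: [0.983, 0.181, 0.009, 0.014]
force: [-0.7, 0.2, 0.0]
finger_gap: 1.002
```

```bash
python3 - <<'E'
from h import *
s2=shot("side","side2.png");st()
im=cv2.imread("pics/side2.png")[120:290,230:430]
cv2.imwrite("pics/c2.png",cv2.resize(im,None,fx=3.5,fy=3.5,interpolation=cv2.INTER_CUBIC))
K=np.array(s2["intrinsics"]);T=np.linalg.inv(np.array(s2["extrinsics"]))
print(cv2.projectPoints(np.array([[.491,-.09,.05],[.491,-.09,0],[.4906,-.1096,.022]]),cv2.Rodrigues(T[:3,:3])[0],T[:3,3],K,np.array(s2["D"]))[0].round(0).tolist())
E
```

```text
t 3.75 tcp [ 0.492  -0.1103  0.0239] rot [0.983 0.181 0.011 0.015] F [0.  0.2 0.1] gap 1.001
[[[322.0, 202.0]], [[322.0, 214.0]], [[326.0, 205.0]]]
```

View pics/c2.png

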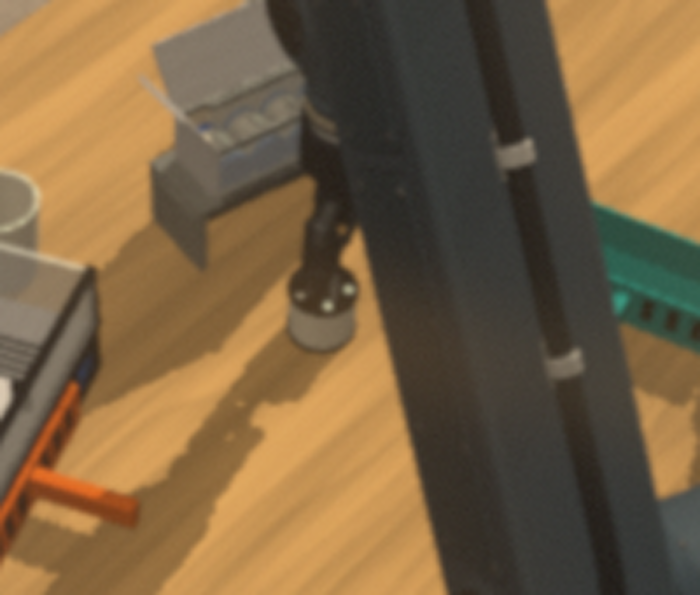

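```bash
cat >> h.py <<'E'
def proj(s,P):
    T=np.linalg.inv(np.array(s["extrinsics"]))
    return cv2.projectPoints(np.array(P,float),cv2.Rodrigues(T[:3,:3])[0],T[:3,3],np.array(s["intrinsics"]),np.array(s["D"]))[0][:,0].round(0).tolist()
E
python3 - <<'E'
from h import *
s2=shot("side","side3.png");st()
from scipy.spatial.transform import Rotation as R
q=manip.sense();r=R.from_quat(q["tool_rot"]);p=np.array(q["tcp_pos"])
print(r.as_matrix().round(3).tolist())
L=[p+r.apply(v) for v in ([0,.048,-.013],[0,-.048,-.013],[0,.045,-.08],[0,-.045,-.08],[0,0,-.08],[0,0,-.15])]
print(np.round(L,3).tolist());print(proj(s2,L))
pin(s2,["tray_grip"])
E
```

```text
t 3.8 tcp [ 0.4939 -0.1106  0.0259] rot [0.983 0.182 0.013 0.016] F [ 0.5 -0.1 -0.4] gap 1.004
[[0.934, 0.357, 0.031], [0.357, -0.934, -0.027], [0.019, 0.036, -0.999]]
[[0.511, -0.155, 0.041], [0.476, -0.065, 0.037], [0.507, -0.15, 0.107], [0.475, -0.066, 0.104], [0.491, -0.108, 0.106], [0.489, -0.107, 0.176]]
[[331.0, 189.0], [321.0, 212.0], [332.0, 174.0], [322.0, 197.0], [327.0, 185.0], [328.0, 168.0]]
tray_grip [([0.291, -0.204, 0.03], 0.63)]
```

```bash
python3 - <<'E'
from h import *
a=cv2.imread("pics/side2.png");b=cv2.imread("pics/side3.png")
d=cv2.absdiff(a,b).max(2);print(d.max(),(d>30).sum())
q=manip.sense();print(np.round(q["q"],3),np.round(q["qd"],3),np.round(q["tau"],2),q["ft_torque"])
s=shot("side","side4.png");st();s=shot("top","top4.png");st()
c=cv2.imread("pics/side4.png")[130:250,260:400]
t=cv2.imread("pics/top4.png")[150:290,250:410]
o=np.hstack([cv2.resize(c,(490,420)),cv2.resize(t,(480,420))]); cv2.imwrite("pics/c4.png",cv2.resize(o,(790,342)))
E
```

```text
41 34
[-0.433  0.633  1.891 -0.021  0.575  0.789] [ 0.015 -0.041 -0.013  0.    -0.005  0.   ] [-2.000e-01 -3.705e+01 -7.070e+00 -3.000e-02 -1.000e-01 -0.000e+00] [-0.01713095  0.00355919 -0.00893259]
t 3.9 tcp [ 0.4961 -0.1108  0.0282] rot [0.983 0.182 0.015 0.018] F [0.3 0.5 1.5] gap 0.998
t 3.95 tcp [ 0.4965 -0.1107  0.0287] rot [0.983 0.182 0.016 0.018] F [0.9 0.9 0.4] gap 1.001
```

View pics/c4.png

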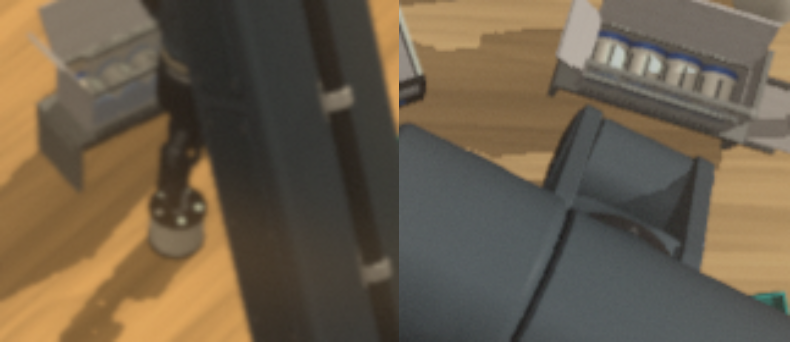

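Emit:
jog_arm --pt "100 0 0 4 0" --pt "100 0 0 3 0" --pt "100 0 0 0 0" --pt "100 0 0 0 0"

```text
t: 4.28
tcp_pos: [0.4978, -0.1115, 0.1031]
tool_rot: [0.983, 0.182, 0.017, 0.019]
force: [0.2, 0.7, 0.0]
finger_gap: 1.0
```

```bash
python3 - <<'E'
from h import *
s=shot("side","side5.png");st();s=shot("side");st()
q=manip.sense();print(np.round(q["q"],3),np.round(q["qd"],3),np.round(q["tau"],2))
c=cv2.imread("pics/side5.png")[110:250,260:400]
cv2.imwrite("pics/c5.png",cv2.resize(c,(560,560)))
E
```

```text
t 4.33 tcp [ 0.4983 -0.1117  0.1033] rot [0.983 0.182 0.017 0.019] F [0.6 0.4 0.7] gap 1.0
t 4.38 tcp [ 0.4975 -0.1113  0.1022] rot [0.983 0.182 0.016 0.018] F [-0.1 -0.3  0.1] gap 0.999
[-0.432  0.496  1.842 -0.016  0.757  0.783] [-0.     0.035  0.02  -0.     0.003 -0.001] [ 4.000e-02 -3.702e+01 -1.161e+01 -3.000e-02 -1.400e-01 -0.000e+00]
```

View pics/c5.png

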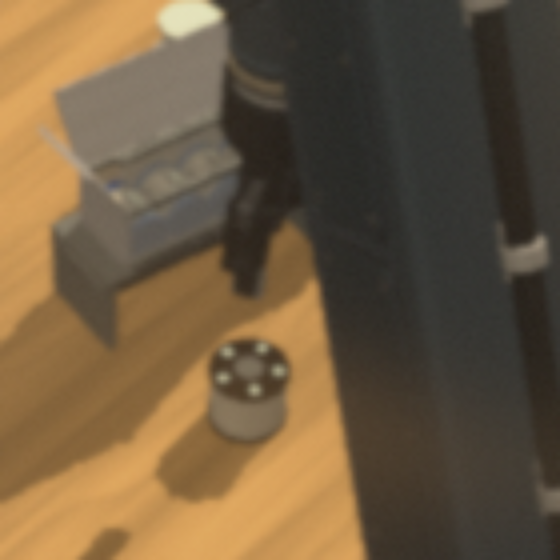

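```bash
python3 - <<'E'
from h import *
from scipy.spatial.transform import Rotation as R
s=shot("side","side6.png");t=shot("top")
q=manip.sense();r=R.from_quat(q["tool_rot"]);p=np.array(q["tcp_pos"]);st()
def draw(s,x0,y0,w,h,f):
    im=cv2.cvtColor(s["image"],cv2.COLOR_RGB2BGR)[y0:y0+h,x0:x0+w];im=cv2.resize(im,None,fx=f,fy=f,interpolation=cv2.INTER_CUBIC)
    for seg,c in (([[0,.043,-.013],[0,.043,-.07]],(0,0,255)),([[0,-.043,-.013],[0,-.043,-.07]],(0,255,0)),([[0,0,-.073],[0,0,-.3]],(255,255,0))):
        a=(np.array(proj(s,[p+r.apply(v) for v in seg]))-[x0,y0])*f
        cv2.line(im,tuple(map(int,a[0])),tuple(map(int,a[1])),c,2)
    return im
o=np.hstack([draw(s,260,60,130,190,3),draw(t,250,130,130,190,3)]);cv2.imwrite("pics/c6.png",o)
E
```

```text
t 4.48 tcp [ 0.496  -0.1107  0.1005] rot [0.983 0.182 0.014 0.017] F [-0.8  0.2 -0.3] gap 1.002
```

View pics/c6.png

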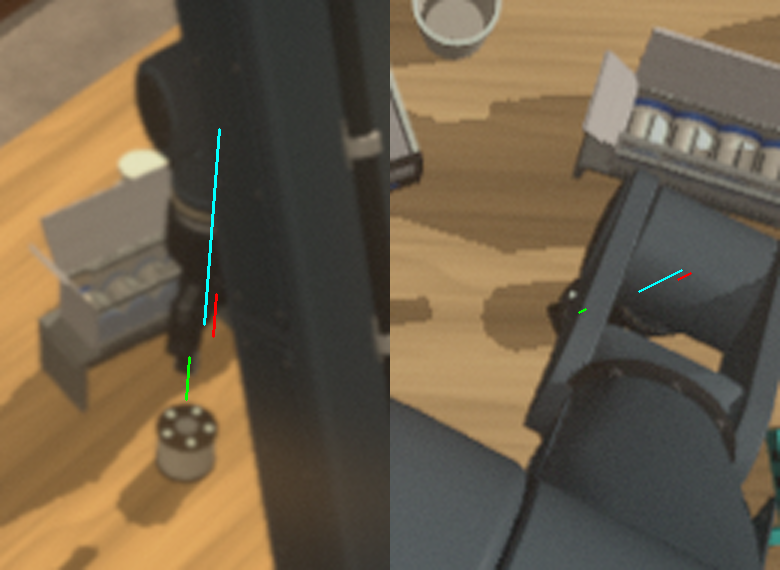

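```bash
python3 - <<'E'
from h import *
s=shot("side");t=shot("top")
c=np.array([np.cos(.377-np.pi/2),np.sin(.377-np.pi/2),0])
for p in ([.208,-.589,.192],[.4911,-.0842,.2074],[.496,-.1107,.1005]):
    p=np.array(p);print(p,proj(s,[p-c*.043+[0,0,.013],p+c*.043+[0,0,.013]]),proj(t,[p,p+[0,0,.2]]))
print("tip now", back(s,(322.5,182.5),.115),back(s,(322.5,182.5),.155))
a=cv2.imread("pics/side0.png")[40:140,480:560];b=cv2.imread("pics/side1.png")[60:230,280:380]
cv2.imwrite("pics/c7.png",np.hstack([cv2.resize(a,(400,500),interpolation=3),cv2.resize(b[:150],(390,500),interpolation=3)]))
E
```

```text
[ 0.208 -0.589  0.192] [[507.0, 126.0], [509.0, 108.0]] [[549.0, 362.0], [612.0, 381.0]]
[ 0.4911 -0.0842  0.2074] [[318.0, 171.0], [328.0, 150.0]] [[324.0, 226.0], [338.0, 217.0]]
[ 0.496  -0.1107  0.1005] [[322.0, 193.0], [331.0, 172.0]] [[329.0, 229.0], [343.0, 221.0]]
tip now [ 0.5027 -0.1015  0.115 ] [ 0.4792 -0.0698  0.155 ]
```

View pics/c7.png

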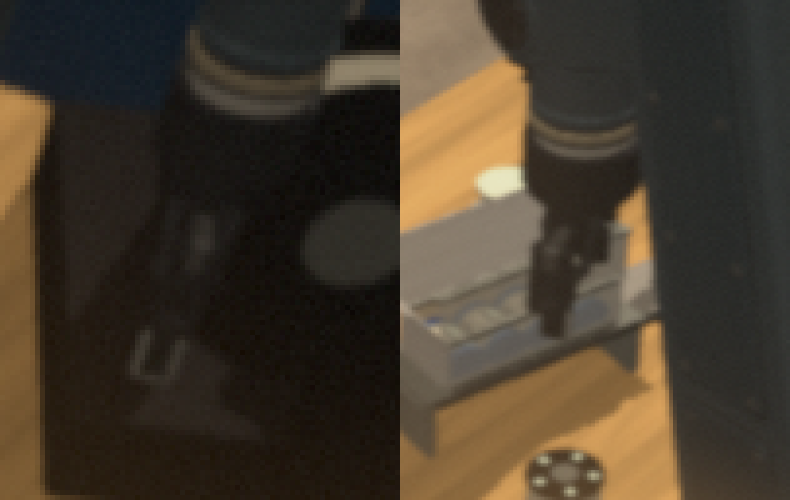

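Emit:
jog_arm --pt "0 0 0 0 0" --pt "0 0 0 0 0" --pt "0 0 0 0 0" --pt "0 0 0 0 0" --pt "0 0 0 0 0" --pt "0 0 0 0 0"

```text
t: 5.08
tcp_pos: [0.4936, -0.1097, 0.0969]
tool_rot: [0.983, 0.182, 0.011, 0.014]
force: [-0.4, 0.3, -1.2]
finger_gap: 0.145
```

```bash
python3 - <<'E'
from h import *
s=shot("side","side8.png");st()
x0,y0,w,h=290,110,70,110
f=lambda n:cv2.resize(cv2.imread("pics/"+n)[y0:y0+h,x0:x0+w],None,fx=5,fy=5,interpolation=3)
p=manip.sense()["tcp_pos"]
b=f("side8.png");u=(np.array(proj(s,[p]))[0]-[x0,y0])*5;cv2.circle(b,(int(u[0]),int(u[1])),5,(0,0,255),1)
cv2.imwrite("pics/c8.png",np.clip(np.hstack([f("side6.png"),b])*1.6,0,255).astype('uint8'))
E
```

```text
t 5.13 tcp [ 0.4936 -0.1097  0.0969] rot [0.983 0.182 0.011 0.014] F [ 0.4 -0.3 -0.2] gap 0.056
```

View pics/c8.png

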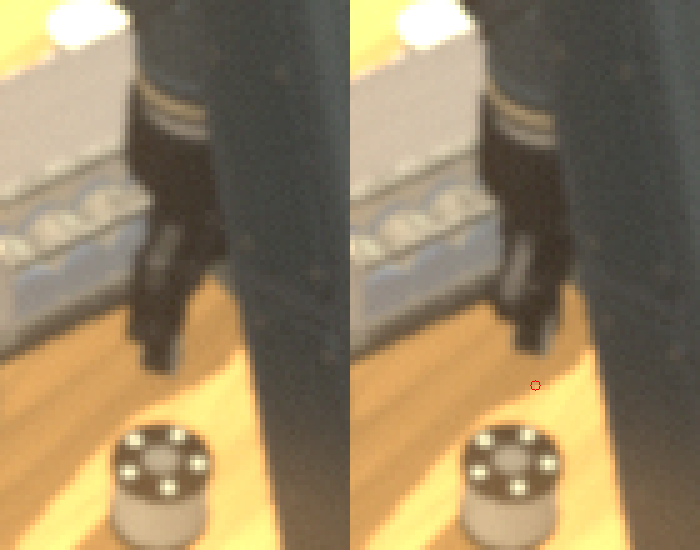

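Emit:
jog_arm --pt "0 -2 -3.5 0 0" --pt "0 -2 -3.5 0 0" --pt "0 0 0 -3 0" --pt "0 0 0 -3 0" --pt "0 0 0 -1.5 0" --pt "0 0 0 0 0" --pt "0 0 0 0 0"

```text
t: 5.72
tcp_pos: [0.4568, -0.1852, 0.0218]
tool_rot: [0.983, 0.183, 0.015, 0.019]
force: [0.8, 0.1, 0.4]
finger_gap: 0.007
```

```bash
python3 - <<'E'
from h import *
q=manip.sense();print(np.round(q["q"],3),np.round(q["qd"],3))
s=shot("side","side9.png");st()
x0,y0,w,h=280,120,110,110
f=lambda n:cv2.resize(cv2.imread("pics/"+n)[y0:y0+h,x0:x0+w],None,fx=5,fy=5,interpolation=3)
p=np.array(manip.sense()["tcp_pos"])
b=f("side9.png")
for z in (0,.03):
  u=(np.array(proj(s,[p+[0,0,z]]))[0]-[x0,y0])*5;cv2.circle(b,(int(u[0]),int(u[1])),5,(0,0,255),1)
cv2.imwrite("pics/c9.png",np.clip(b*1.6,0,255).astype('uint8'))
E
```

```text
[-0.609  0.633  1.935 -0.009  0.524  0.6  ] [-0.005  0.025  0.003  0.    -0.003  0.001]
t 5.77 tcp [ 0.4569 -0.1852  0.022 ] rot [0.983 0.184 0.016 0.019] F [-0.4  0.1 -0.2] gap -0.001
```

View pics/c9.png

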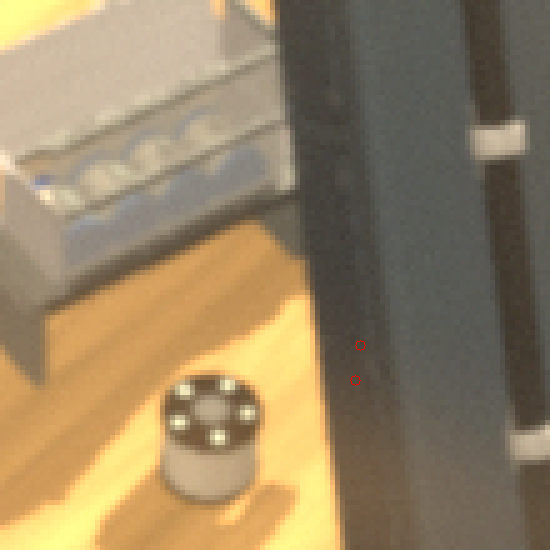

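Emit:
jog_arm --pt "0 0 0 -0.7 0" --pt "0 0 0 -0.7 0" --pt "0 0 0 0 0"

```text
t: 6.02
tcp_pos: [0.4591, -0.1858, 0.0096]
tool_rot: [0.982, 0.184, 0.018, 0.021]
force: [0.7, 0.5, 0.0]
finger_gap: 0.002
```

Emit:
jog_arm --pt "0 0 0 -0.7 0" --pt "0 0 0 -0.3 0" --pt "0 0 0 -0.3 0"

```text
t: 6.27
tcp_pos: [0.4606, -0.186, -0.003]
tool_rot: [0.982, 0.185, 0.019, 0.022]
force: [0.0, -1.5, -0.0]
finger_gap: -0.001
```

Emit:
jog_arm --pt "0 0 0 -0.6 0" --pt "0 0 0 -0.6 0" --pt "0 0 0 0 0"

```text
t: 6.52
tcp_pos: [0.4606, -0.1858, -0.0165]
tool_rot: [0.982, 0.185, 0.019, 0.022]
force: [-0.8, -0.2, -0.8]
finger_gap: -0.002
```

Emit:
jog_arm --pt "0 0 0 -0.5 0" --pt "0 0 0 -0.3 0" --pt "0 0 0 -0.2 0"

```text
t: 6.77
tcp_pos: [0.4606, -0.1858, -0.0277]
tool_rot: [0.982, 0.185, 0.019, 0.022]
force: [0.4, -0.1, 0.9]
finger_gap: 0.002
```

Emit:
jog_arm --pt "0 0 0 -0.3 0" --pt "0 0 0 -0.2 0" --pt "0 0 0 -0.2 0"

```text
t: 7.02
tcp_pos: [0.4606, -0.1858, -0.0356]
tool_rot: [0.982, 0.185, 0.019, 0.022]
force: [-0.3, -0.1, 0.8]
finger_gap: 0.003
```

```bash
python3 - <<'E'
from h import *
q=manip.sense();print(np.round(q["q"],3),np.round(q["qd"],3),np.round(q["tau"],2),np.round(q["ft_torque"],3))
s=shot("side","side10.png");st();t=shot("top","top10.png")
a=cv2.imread("pics/side10.png");b=cv2.imread("pics/top10.png")[130:410,200:420]
cv2.imwrite("pics/c10.png",np.hstack([cv2.resize(a[60:340,260:460],(400,560),interpolation=3),cv2.resize(b[:,:200],(400,560),interpolation=3)]))
print((cv2.absdiff(a,cv2.imread("pics/side9.png")).max(2)>25).sum())
E
```

```text
[-0.606  0.754  1.95  -0.012  0.379  0.603] [-0.001  0.058  0.004 -0.001 -0.06   0.001] [ 0.000e+00 -3.975e+01 -3.680e+00 -1.000e-02 -1.600e-01 -0.000e+00] [-0.001  0.008  0.039]
t 7.07 tcp [ 0.4603 -0.1857 -0.0359] rot [0.982 0.185 0.019 0.022] F [-0.5  0.  -0.7] gap -0.001
6720
```

View pics/c10.png

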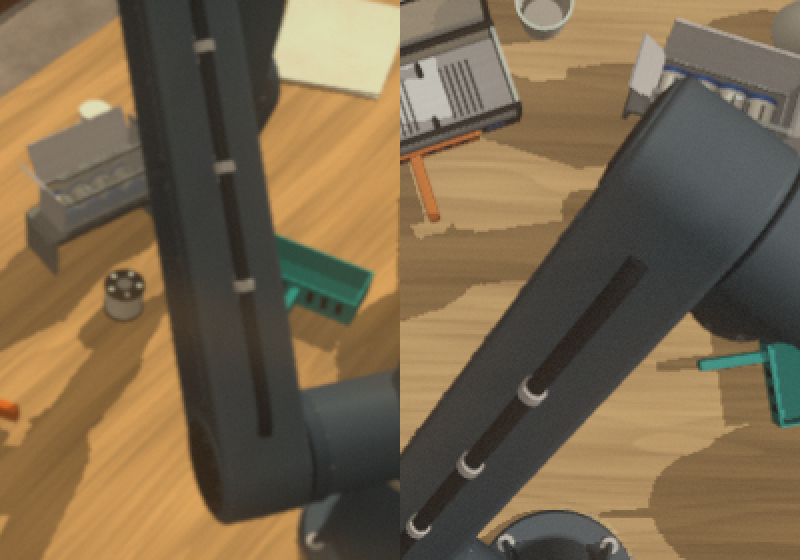

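Emit:
jog_arm --pt "0 0 0 -0.2 0" --pt "0 0 0 -0.2 0" --pt "0 0 0 -0.2 0"

```text
t: 7.37
tcp_pos: [0.4607, -0.1859, -0.039]
tool_rot: [0.982, 0.185, 0.019, 0.023]
force: [-5.2, 1.6, 38.7]
finger_gap: -0.003
```

Emit:
jog_arm --pt "100 0 0 4 0" --pt "100 0 0 4 0" --pt "100 0 0 2 0" --pt "100 1 3.2 0 0" --pt "100 1 3.2 0 0" --pt "100 1 3.2 0 0" --pt "100 0 0 0 0" --pt "100 0 0 0 0"

```text
t: 8.03
tcp_pos: [0.491, -0.0872, 0.0612]
tool_rot: [0.983, 0.183, 0.018, 0.02]
force: [-0.1, 0.2, -0.8]
finger_gap: 0.999
```

```bash
python3 - <<'E'
from h import *
s=shot("side","side11.png");st()
x0,y0,w,h=290,110,70,110
b=cv2.resize(cv2.imread("pics/side11.png")[y0:y0+h,x0:x0+w],None,fx=6,fy=5,interpolation=3)
from scipy.spatial.transform import Rotation as R
q=manip.sense();r=R.from_quat(q["tool_rot"]);p=np.array(q["tcp_pos"])+[0,0,.038]
for v in ([0,.05,-.013],[0,-.05,-.013],[0,0,0]):
  u=(np.array(proj(s,[p+r.apply(v)]))[0]-[x0,y0])*[6,5];cv2.circle(b,(int(u[0]),int(u[1])),5,(0,0,255),1)
cv2.imwrite("pics/c11.png",np.clip(b*1.6,0,255).astype('uint8'))
E
```

```text
t 8.08 tcp [ 0.4905 -0.0873  0.061 ] rot [0.983 0.182 0.018 0.02 ] F [0.3 1.3 0.6] gap 0.996
```

View pics/c11.png

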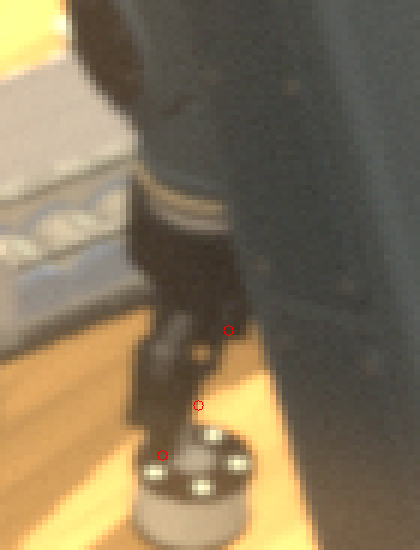

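Emit:
jog_arm --pt "100 0 -0.2 -2 0" --pt "100 0 0 -2 0" --pt "100 0 0 -0.5 0"

```text
t: 8.33
tcp_pos: [0.4921, -0.092, 0.0166]
tool_rot: [0.983, 0.182, 0.021, 0.022]
force: [-1.1, -0.2, 1.0]
finger_gap: 0.997
```

Emit:
jog_arm --pt "100 0 0.2 -1.5 0" --pt "100 0 0 -1.3 0" --pt "100 0 0 -1 0" --pt "100 0 0 -0.3 0"

```text
t: 8.67
tcp_pos: [0.4911, -0.094, -0.0266]
tool_rot: [0.983, 0.179, 0.02, 0.022]
force: [-0.4, 0.2, 0.2]
finger_gap: 0.999
```

Emit:
jog_arm --pt "0 0 0.3 0.1 0" --pt "0 0 0 0 0" --pt "0 0 0 0 0" --pt "0 0 0 0 0" --pt "0 0 0 0 0" --pt "0 0 0 0 0"

```text
t: 9.17
tcp_pos: [0.4915, -0.0923, -0.0238]
tool_rot: [0.984, 0.178, 0.02, 0.022]
force: [0.6, 0.8, -2.2]
finger_gap: 0.696
```

Emit:
jog_arm --pt "0 0 0 1 0.02" --pt "0 0 0 4 0.01" --pt "0 0 0 4 0" --pt "0 0 0 4 0" --pt "0 0 0 4 0" --pt "0 0 0 0 0"

```text
t: 9.67
tcp_pos: [0.4877, -0.0905, 0.1501]
tool_rot: [0.981, 0.193, 0.017, 0.019]
force: [2.0, -0.9, -0.6]
finger_gap: 0.696
```

Emit:
jog_arm --pt "0 1.4 3.8 0 0" --pt "0 1.4 3.8 0 0" --pt "0 1.4 3.8 0 0" --pt "0 1.4 3.8 0 0" --pt "0 1.4 3.8 0 0" --pt "0 1.4 3.8 0 0" --pt "0 1.4 3.8 0 0" --pt "0 0 0 0 0"

```text
t: 10.33
tcp_pos: [0.588, 0.1829, 0.1516]
tool_rot: [0.982, 0.188, 0.021, 0.021]
force: [0.9, -1.0, -1.5]
finger_gap: 0.699
```

Emit:
jog_arm --pt "0 0.8 1.9 0 0.01" --pt "0 0.7 1.8 0 0" --pt "0 0 0 0 0" --pt "0 0 0 0 0"

```text
t: 10.67
tcp_pos: [0.5995, 0.2246, 0.1464]
tool_rot: [0.98, 0.197, 0.017, 0.021]
force: [-0.1, -0.7, -2.4]
finger_gap: 0.694
```

```bash
python3 - <<'E'
from h import *
st()
s=shot("side","s12.png");t=shot("top","t12.png")
for a in (s,t): pin(a,["dryer","dryer_shelf","tray_center","tray_grip","reel1_center","lid_tab"],2); print(models.find_in(a,"reel1_center")[:2])
st()
E
```

```text
t 10.67 tcp [0.5995 0.2246 0.1464] rot [0.98  0.197 0.017 0.021] F [-0.1 -0.7 -2.4] gap 0.694
dryer [([0.602, 0.22, -0.0], 0.84)]
dryer_shelf [([0.604, 0.22, 0.057], 0.62)]
tray_center [([0.308, -0.298, 0.02], 0.97), ([0.588, 0.218, 0.024], 0.94)]
tray_grip [([0.488, 0.178, 0.029], 0.85), ([0.368, 0.451, 0.004], 0.33)]
reel1_center []
lid_tab [([0.687, 0.253, 0.242], 0.76), ([0.606, 0.221, -0.001], 0.38)]
[{'centre': [0.3544, 0.4872, 0.0053], 'score': 0.37}]
dryer []
dryer_shelf [([0.604, 0.223, 0.062], 0.63)]
tray_center [([0.309, -0.293, 0.02], 0.84), ([0.584, 0.211, 0.025], 0.83)]
tray_grip [([0.295, -0.197, 0.034], 0.92), ([0.487, 0.177, 0.032], 0.9)]
reel1_center []
lid_tab [([0.731, -0.308, 0.002], 0.48), ([0.622, -0.182, 0.001], 0.35)]
[{'centre': [0.6465, -0.1235, 0.1034], 'score': 0.73}, {'centre': [0.5381, 0.1769, 0.0436], 'score': 0.46}]
t 11.47 tcp [0.6006 0.2243 0.1477] rot [0.98  0.196 0.018 0.021] F [-0.2 -0.3 -1.9] gap 0.697
```

Emit:
jog_arm --pt "0 0.2 -0.4 -3 0" --pt "0 0 0 -3.5 0" --pt "0 0 0 -2 0" --pt "0 0 0 0 0"

```text
t: 11.8
tcp_pos: [0.6062, 0.2212, 0.064]
tool_rot: [0.98, 0.196, 0.024, 0.021]
force: [-1.2, -0.9, -2.5]
finger_gap: 0.692
```

Emit:
jog_arm --pt "0 -0.2 0 -1 0" --pt "0 0 0 -0.9 0" --pt "0 0 0 -0.5 0" --pt "0 0 0 -0.3 0"

```text
t: 12.13
tcp_pos: [0.6059, 0.2219, 0.0373]
tool_rot: [0.98, 0.196, 0.026, 0.021]
force: [0.2, -0.4, -1.8]
finger_gap: 0.698
```

Emit:
jog_arm --pt "0 0 0 -0.2 0" --pt "0 0 0 -0.2 0" --pt "0 0 0 -0.2 0"

```text
t: 12.38
tcp_pos: [0.607, 0.2223, 0.0345]
tool_rot: [0.98, 0.197, 0.027, 0.021]
force: [-5.9, -1.3, 14.0]
finger_gap: 0.693
```

Emit:
jog_arm --pt "85 0 0 0.1 0" --pt "85 0 0 0 0" --pt "85 0 0 0 0" --pt "85 0 0 0.5 0" --pt "85 0 0 2 0" --pt "85 0 0 4 0" --pt "85 0 0 4 0" --pt "85 0 0 4 0"

```text
t: 13.05
tcp_pos: [0.6019, 0.221, 0.1791]
tool_rot: [0.98, 0.197, 0.019, 0.021]
force: [0.3, -0.2, -0.0]
finger_gap: 0.854
```

Emit:
jog_arm --pt "60 -3 -1.2 0 0" --pt "60 -3 -1.2 0 0" --pt "60 -3 -1.2 0 0" --pt "60 -2.6 -1 -1 0" --pt "60 0 0 -4 0" --pt "60 0 0 -3 0" --pt "60 0 0 0 0"

```text
t: 13.63
tcp_pos: [0.4963, 0.1763, 0.1199]
tool_rot: [0.979, 0.196, 0.044, 0.022]
force: [-0.6, 0.5, -0.8]
finger_gap: 0.603
```

Emit:
jog_arm --pt "60 -0.6 -0.1 -1 0" --pt "60 -0.5 0 -1 0" --pt "60 0 0 -2 0" --pt "60 0 0 -2 0" --pt "60 0 0 0 0" --pt "60 0 0 0 0"

```text
t: 14.13
tcp_pos: [0.4922, 0.1765, 0.0651]
tool_rot: [0.979, 0.196, 0.051, 0.022]
force: [0.7, -0.6, 0.3]
finger_gap: 0.603
```

```bash
python3 - <<'E'
from h import *
st()
s=shot("side","s13.png");t=shot("top","t13.png")
for a in (s,t): pin(a,["tray_grip","tray_center"],2)
st()
a=cv2.imread("pics/s13.png")[130:330,140:340]; b=cv2.imread("pics/t13.png")[90:290,110:310]
cv2.imwrite("pics/c13.png",np.hstack([cv2.resize(a,(400,400),interpolation=3),cv2.resize(b,(400,400),interpolation=3)]))
E
```

```text
t 14.13 tcp [0.4922 0.1765 0.0651] rot [0.979 0.196 0.051 0.022] F [ 0.7 -0.6  0.3] gap 0.603
tray_grip [([0.49, 0.178, 0.026], 0.83)]
tray_center [([0.587, 0.211, 0.024], 0.94), ([0.308, -0.297, 0.019], 0.71)]
tray_grip [([0.295, -0.195, 0.033], 0.74)]
tray_center [([0.604, 0.222, 0.0], 0.72), ([0.582, 0.211, 0.025], 0.7)]
t 14.43 tcp [0.4918 0.1764 0.0653] rot [0.979 0.196 0.051 0.022] F [-0.8 -0.1 -0.1] gap 0.602
```

View pics/c13.png

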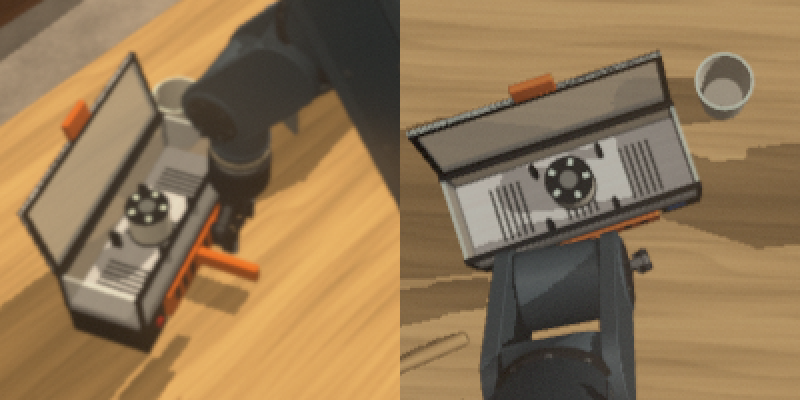

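Emit:
jog_arm --pt "60 -0.5 -0.1 -2 0" --pt "60 -0.3 -0.1 -2 0" --pt "60 -0.3 0 -2 0" --pt "60 0 0 -1 0" --pt "60 0 0 0 0"

```text
t: 14.85
tcp_pos: [0.4856, 0.1753, -0.0019]
tool_rot: [0.979, 0.196, 0.058, 0.022]
force: [-0.1, 0.3, 0.4]
finger_gap: 0.599
```

Emit:
jog_arm --pt "60 0 0 -1.2 0" --pt "60 0 0 -1 0" --pt "60 0 0 0 0" --pt "0 0 0 0 0" --pt "0 0 0 0 0" --pt "0 0 0 0 0" --pt "0 0 0 0 0" --pt "0 0 0 0 0" --squeeze 50

```text
t: 15.52
tcp_pos: [0.4895, 0.1762, -0.02]
tool_rot: [0.979, 0.195, 0.062, 0.022]
force: [-0.5, 1.0, 0.4]
finger_gap: 0.154
```

Emit:
jog_arm --pt "0 -0.9 -0.4 0 0" --pt "0 -1.4 -0.6 0 0" --pt "0 -1.4 -0.6 0 0" --pt "0 -1.4 -0.6 0 0"

```text
t: 15.85
tcp_pos: [0.4478, 0.1558, -0.0176]
tool_rot: [0.978, 0.195, 0.073, 0.022]
force: [3.0, 1.7, -2.8]
finger_gap: 0.152
```

```bash
python3 - <<'E'
from h import *
q=manip.sense();print(np.round(q["q"],3),np.round(q["qd"],3)); st()
E
```

```text
[ 0.123  0.708  2.073 -0.157  0.215  1.45 ] [-0.127 -0.048  0.471 -0.199 -0.462  0.082]
t 15.85 tcp [ 0.4478  0.1558 -0.0176] rot [0.978 0.195 0.073 0.022] F [ 3.   1.7 -2.8] gap 0.152
```

Emit:
jog_arm --pt "0 -1 -0.3 0 0" --pt "0 -1 -0.3 0 0" --pt "0 -1 -0.3 0 0" --pt "0 0 0 0 0"

```text
t: 16.18
tcp_pos: [0.4138, 0.1453, -0.0169]
tool_rot: [0.978, 0.195, 0.073, 0.022]
force: [-0.7, -1.0, 1.3]
finger_gap: 0.151
```

Emit:
jog_arm --pt "0 -0.9 -0.3 0 0" --pt "0 -0.9 -0.4 0 0" --pt "0 0 0 0.5 0" --pt "0 0 0 0.5 0" --pt "0 0 0 0 0"

```text
t: 16.6
tcp_pos: [0.3918, 0.1371, -0.0067]
tool_rot: [0.978, 0.197, 0.07, 0.022]
force: [-0.4, 0.8, -2.0]
finger_gap: 0.15
```

```bash
python3 - <<'E'
from h import *
q=manip.sense();print(np.round(q["q"],3)); 
for n in ("side","top"):
    s=shot(n);pin(s,["tray_center","tray_grip","dryer","gate_knob"],2)
st()
E
```

```text
[ 0.09   0.675  2.215 -0.26   0.112  1.519]
tray_center [([0.306, -0.298, 0.02], 0.79), ([0.486, 0.185, 0.039], 0.72)]
tray_grip [([0.291, -0.202, 0.03], 0.83), ([0.39, 0.14, 0.044], 0.71)]
dryer [([0.607, 0.216, -0.002], 0.56)]
gate_knob []
tray_center [([0.312, -0.292, 0.022], 0.73), ([0.482, 0.178, 0.039], 0.66)]
tray_grip [([0.295, -0.197, 0.036], 0.87), ([0.75, 0.036, 0.003], 0.4)]
dryer [([0.598, 0.22, 0.003], 0.76)]
gate_knob [([0.576, -0.34, 0.093], 0.66)]
t 17.1 tcp [ 0.3925  0.1373 -0.0073] rot [0.978 0.197 0.07  0.022] F [-0.5 -0.2 -1.6] gap 0.153
```

Emit:
jog_arm --pt "0 0 0 1.5 0" --pt "0 0 0 1.5 0" --pt "0 0.2 -1 1 0" --pt "0 0.3 -2 0 0" --pt "0 0.3 -2 0 0" --pt "0 0.3 -2 0 0" --pt "0 0.3 -2 0 0" --pt "0 0 0 0 0"

```text
t: 17.77
tcp_pos: [0.4069, 0.045, 0.0341]
tool_rot: [0.977, 0.2, 0.07, 0.022]
force: [0.7, -0.0, -1.4]
finger_gap: 0.152
```

Emit:
jog_arm --pt "0 0.2 -2 0 -0.05" --pt "0 0.2 -2 0 -0.09" --pt "0 0.2 -2 0 -0.09" --pt "0 0.2 -2 0 -0.09" --pt "0 0.2 -2 0 -0.09" --pt "0 0.2 -2 0 -0.09" --pt "0 0.2 -2 0 -0.09" --pt "0 0 0 0 -0.05"

```text
t: 18.43
tcp_pos: [0.4182, -0.0985, 0.0335]
tool_rot: [0.989, -0.132, 0.057, 0.043]
force: [1.0, 0.1, -1.2]
finger_gap: 0.153
```

Emit:
jog_arm --pt "0 0.1 -1.2 0 -0.01" --pt "0 0.1 -1.2 0 0" --pt "0 0 0 0 0" --pt "0 0 0 0 0"

```text
t: 18.77
tcp_pos: [0.4195, -0.1219, 0.033]
tool_rot: [0.988, -0.139, 0.056, 0.043]
force: [-0.5, -0.2, -1.3]
finger_gap: 0.152
```

```bash
python3 - <<'E'
from h import *
q=manip.sense();print(np.round(q["q"],3)); 
for n in ("side","top"):
    s=shot(n,n+"14.png");pin(s,["tray_center","tray_grip","hopper","hopper_dock"],2)
st()
E
```

```text
[-0.508  0.572  2.133 -0.133  0.304  1.466]
tray_center [([0.519, -0.144, 0.079], 0.98), ([0.308, -0.295, 0.02], 0.61)]
tray_grip [([0.292, -0.201, 0.031], 0.65), ([0.422, -0.118, 0.08], 0.62)]
hopper [([0.619, -0.182, -0.005], 0.64)]
hopper_dock []
tray_center [([0.517, -0.147, 0.079], 0.64)]
tray_grip [([0.419, -0.119, 0.086], 0.6)]
hopper [([0.622, -0.182, 0.0], 0.81)]
hopper_dock []
t 19.27 tcp [ 0.4199 -0.1221  0.0331] rot [ 0.988 -0.138  0.056  0.043] F [ 0.6 -0.1 -1.2] gap 0.156
```

Emit:
jog_arm --pt "0 -0.2 -0.5 -1 -0.015" --pt "0 0 0 -1.2 0" --pt "0 0 0 -1.2 0" --pt "0 0 0 -1 0" --pt "0 0 0 0 0"

```text
t: 19.68
tcp_pos: [0.4197, -0.1278, -0.0113]
tool_rot: [0.987, -0.146, 0.058, 0.044]
force: [0.4, -0.0, -1.0]
finger_gap: 0.153
```

Emit:
jog_arm --pt "0 0 0 -0.4 0" --pt "0 0 0 -0.4 0" --pt "0 0 0 -0.2 0" --pt "0 0 0 0 0"

```text
t: 20.02
tcp_pos: [0.4201, -0.1281, -0.0202]
tool_rot: [0.986, -0.146, 0.06, 0.045]
force: [-1.3, 1.9, 5.3]
finger_gap: 0.155
```

```bash
python3 - <<'E'
from h import *
for n in ("side","top"):
    s=shot(n,n+"15.png");pin(s,["tray_center","tray_grip"],2)
st()
E
```

```text
tray_center [([0.309, -0.298, 0.019], 0.87), ([0.519, -0.151, 0.028], 0.86)]
tray_grip [([0.293, -0.203, 0.031], 0.82), ([0.422, -0.125, 0.03], 0.64)]
tray_center [([0.623, -0.162, 0.082], 0.56)]
tray_grip [([0.613, -0.2, 0.081], 0.39)]
t 20.32 tcp [ 0.4201 -0.128  -0.0202] rot [ 0.986 -0.146  0.06   0.045] F [-1.3  2.1  5.5] gap 0.152
```

Emit:
jog_arm --pt "0 1 -0.3 0 0" --pt "0 1.4 -0.4 0 0" --pt "0 1.4 -0.4 0 0" --pt "0 1.4 -0.4 0 0"

```text
t: 20.65
tcp_pos: [0.4637, -0.1385, -0.0193]
tool_rot: [0.987, -0.145, 0.051, 0.042]
force: [-3.5, 0.3, 6.3]
finger_gap: 0.151
```

Emit:
jog_arm --pt "0 1.4 -0.5 0 0" --pt "0 1.4 -0.45 0 0" --pt "0 1.4 -0.45 0 0" --pt "0 0.7 -0.2 0 0"

```text
t: 20.98
tcp_pos: [0.5127, -0.1536, -0.0178]
tool_rot: [0.988, -0.144, 0.049, 0.042]
force: [-2.1, 0.2, 2.9]
finger_gap: 0.154
```

Emit:
jog_arm --pt "0 0.6 -0.25 0 0" --pt "0 0.6 -0.2 0 0" --pt "0 0.5 -0.1 0 0" --pt "0 0.4 -0.1 0 0"

```text
t: 21.32
tcp_pos: [0.521, -0.1572, -0.0192]
tool_rot: [0.988, -0.143, 0.035, 0.04]
force: [-8.7, -1.8, 10.1]
finger_gap: 0.152
```

Emit:
jog_arm --pt "0 0.4 -0.1 0 0" --pt "0 0.4 -0.1 0 0"

```text
t: 21.48
tcp_pos: [0.5202, -0.1572, -0.0196]
tool_rot: [0.988, -0.144, 0.026, 0.038]
force: [-7.6, -0.4, 8.8]
finger_gap: 0.151
```

```bash
python3 - <<'E'
from h import *
st()
for n in ("side","top"):
    s=shot(n,n+"16.png");pin(s,["tray_center","tray_grip"],3)
st()
E
```

```text
t 21.48 tcp [ 0.5202 -0.1572 -0.0196] rot [ 0.988 -0.144  0.026  0.038] F [-7.6 -0.4  8.8] gap 0.151
tray_center [([0.626, -0.179, 0.026], 0.85), ([0.308, -0.295, 0.019], 0.73), ([0.603, 0.224, 0.083], 0.52)]
tray_grip [([0.295, -0.201, 0.029], 0.94), ([0.526, -0.157, 0.03], 0.7)]
tray_center [([0.314, -0.296, 0.02], 0.6)]
tray_grip [([0.295, -0.196, 0.034], 0.72)]
t 21.78 tcp [ 0.5203 -0.1572 -0.0196] rot [ 0.989 -0.144  0.026  0.038] F [-9.  -1.2  8.4] gap 0.159
```

Emit:
jog_arm --pt "50 0 0 0 0" --pt "50 0 0 0 0" --pt "50 0 0 0 0" --pt "50 0 0 1 0" --pt "50 -0.2 0 2 0" --pt "50 -0.5 0 4 0" --pt "50 -0.5 0 4 0" --pt "50 0 0 4 0"

```text
t: 22.45
tcp_pos: [0.5021, -0.1548, 0.1273]
tool_rot: [0.989, -0.145, 0.017, 0.035]
force: [0.9, -0.7, 0.3]
finger_gap: 0.504
```

Emit:
jog_arm --pt "50 -0.8 -3.2 0.5 0" --pt "50 -0.8 -3.2 0.5 0" --pt "50 -0.8 -3.2 0 0" --pt "50 -0.7 -3.2 0 0" --pt "50 -0.3 -2 0 0" --pt "50 0 0 0 0"

```text
t: 22.95
tcp_pos: [0.4763, -0.3118, 0.1559]
tool_rot: [0.989, -0.141, 0.033, 0.043]
force: [0.8, 1.3, 0.4]
finger_gap: 0.5
```

Emit:
jog_arm --pt "50 2.5 -0.6 0 0" --pt "50 2.5 -0.6 0 0" --pt "50 2.5 -0.6 0 0" --pt "50 2.2 -0.6 -1 0" --pt "50 0 0 -1 0" --pt "50 0 0 0 0"

```text
t: 23.45
tcp_pos: [0.576, -0.3339, 0.1383]
tool_rot: [0.988, -0.143, 0.034, 0.042]
force: [0.3, 0.1, -0.5]
finger_gap: 0.501
```

```bash
python3 - <<'E'
from h import *
for n in ("side","top"):
    s=shot(n,n+"17.png");pin(s,["gate_knob"],2)
st()
E
```

```text
gate_knob [([0.577, -0.336, 0.093], 0.63)]
gate_knob [([0.576, -0.333, 0.092], 0.78)]
t 23.65 tcp [ 0.5758 -0.3351  0.1407] rot [ 0.988 -0.143  0.035  0.043] F [ 0.8  0.4 -0.1] gap 0.504
```

Emit:
jog_arm --pt "50 0.1 0 -2.5 0" --pt "50 0 0 -2.5 0" --pt "50 0 0 -1.5 0" --pt "50 0 0 0 0"

```text
t: 23.98
tcp_pos: [0.5758, -0.3356, 0.0795]
tool_rot: [0.988, -0.144, 0.038, 0.044]
force: [-0.4, -0.4, 0.8]
finger_gap: 0.5
```

Emit:
jog_arm --pt "50 0.1 0 -2 0" --pt "50 0 0 -1.5 0" --pt "50 0 0 -1 0" --pt "0 0 0 0 0" --pt "0 0 0 0 0" --pt "0 0 0 0 0" --pt "0 0 0 0 0" --squeeze 50

```text
t: 24.57
tcp_pos: [0.5763, -0.3396, 0.0401]
tool_rot: [0.987, -0.147, 0.041, 0.047]
force: [2.6, -4.0, -9.2]
finger_gap: 0.228
```

Emit:
jog_arm --pt "0 -0.3 -1 0 0" --pt "0 -0.3 -1 0 0" --pt "0 -0.3 -1 0 0" --pt "0 -0.2 -0.8 0 0" --pt "0 0 0 0 0"

```text
t: 24.98
tcp_pos: [0.5659, -0.3772, 0.0401]
tool_rot: [0.987, -0.147, 0.042, 0.044]
force: [2.8, -1.6, -4.7]
finger_gap: 0.227
```

Emit:
jog_arm --pt "0 -0.2 -0.7 0 0" --pt "0 -0.2 -0.6 0 0" --pt "0 0 0 0 0" --pt "0 0 0 0 0"

```text
t: 25.32
tcp_pos: [0.5615, -0.3928, 0.0401]
tool_rot: [0.987, -0.148, 0.042, 0.043]
force: [4.5, 0.4, -4.8]
finger_gap: 0.226
```

```bash
python3 - <<'E'
from h import *
st()
s=shot("top","top18.png");pin(s,["gate_knob"],2);pin(s,["can1_center"],6)
s=shot("side","side18.png");pin(s,["can1_center"],6)
E
```

```text
t 25.32 tcp [ 0.5615 -0.3928  0.0401] rot [ 0.987 -0.148  0.042  0.043] F [ 4.5  0.4 -4.8] gap 0.226
gate_knob [([0.559, -0.389, 0.094], 0.5)]
can1_center [([0.636, -0.122, 0.021], 0.5), ([0.622, -0.183, 0.022], 0.33)]
can1_center []
```

Emit:
jog_arm --pt "0 0 0 0 0" --pt "0 0 0 0 0" --pt "0 0.3 1 0 0" --pt "0 0.3 1 0 0" --pt "0 0.3 1 0 0" --pt "0 0.3 1 0 0" --pt "0 0.2 0.8 0 0" --pt "0 0 0 0 0"

```text
t: 26.23
tcp_pos: [0.5763, -0.3402, 0.0401]
tool_rot: [0.987, -0.147, 0.042, 0.044]
force: [2.3, -2.1, -6.1]
finger_gap: 0.224
```

Emit:
jog_arm --pt "0 0.1 0.3 0 0" --pt "0 0.1 0.4 0 0" --pt "0 0.1 0.4 0 0"

```text
t: 26.48
tcp_pos: [0.5764, -0.3402, 0.0404]
tool_rot: [0.987, -0.144, 0.041, 0.054]
force: [-2.5, -13.9, -8.7]
finger_gap: 0.22
```

Emit:
jog_arm --pt "50 0 0 0 0" --pt "50 0 0 0 0" --pt "50 0 0 0 0" --pt "50 0 0 0.5 0" --pt "50 0 0 2.5 0" --pt "50 0 0 4 0" --pt "50 0 0 4 0" --pt "50 0 0 1 0"

```text
t: 27.15
tcp_pos: [0.5733, -0.3386, 0.166]
tool_rot: [0.988, -0.14, 0.037, 0.056]
force: [-0.3, 0.0, 0.5]
finger_gap: 0.498
```

```bash
python3 - <<'E'
from h import *
st()
s=shot("top","top19.png");pin(s,["gate_knob"],2);pin(s,["can1_center"],6)
a=cv2.imread("pics/top19.png")[120:260,290:450];b=cv2.imread("pics/side18.png")[90:230,240:400]
cv2.imwrite("pics/c19.png",np.hstack([cv2.resize(a,(400,350),interpolation=3),cv2.resize(b,(400,350),interpolation=3)]))
E
```

```text
t 27.15 tcp [ 0.5733 -0.3386  0.166 ] rot [ 0.988 -0.14   0.037  0.056] F [-0.3  0.   0.5] gap 0.498
gate_knob []
can1_center [([0.624, -0.161, 0.082], 0.68), ([0.574, -0.335, 0.095], 0.34)]
```

Emit:
jog_arm --pt "50 -2.6 0.7 0 0" --pt "50 -2.6 0.7 0 0" --pt "50 -2.6 0.7 0 0" --pt "50 -2.2 1 0 0" --pt "50 0.3 3 0 0" --pt "50 0.5 3.2 -1 0" --pt "50 0.7 3.2 -1 0" --pt "50 0.6 3 0 0"

```text
t: 27.97
tcp_pos: [0.4777, -0.1751, 0.1271]
tool_rot: [0.988, -0.144, 0.023, 0.049]
force: [0.4, -0.8, -0.3]
finger_gap: 0.5
```

Emit:
jog_arm --pt "50 1.8 0.9 0 0" --pt "50 1.5 0.7 -1 0" --pt "50 0 0 -2 0" --pt "50 0 0 -3 0" --pt "50 0 0 -2 0" --pt "50 0 0 0 0"

```text
t: 28.47
tcp_pos: [0.5024, -0.144, 0.0351]
tool_rot: [0.989, -0.138, 0.012, 0.045]
force: [0.0, 0.7, 0.3]
finger_gap: 0.498
```

```bash
python3 - <<'E'
from h import *
s=shot("side");pin(s,["tray_grip"],3);st()
E
```

```text
tray_grip [([0.524, -0.154, 0.029], 0.78), ([0.291, -0.202, 0.032], 0.64)]
t 28.57 tcp [ 0.504  -0.1451  0.0378] rot [ 0.989 -0.138  0.014  0.045] F [ 0.4  0.4 -0.3] gap 0.501
```

Emit:
jog_arm --pt "50 0.8 -0.9 0 0" --pt "50 0.2 -0.1 -1.5 0" --pt "50 0 0 -1.5 0" --pt "50 0 0 0 0"

```text
t: 28.9
tcp_pos: [0.5193, -0.1592, 0.0116]
tool_rot: [0.989, -0.138, 0.019, 0.047]
force: [-0.2, 0.0, 0.3]
finger_gap: 0.499
```

Emit:
jog_arm --pt "50 -0.4 0.2 -1.5 0" --pt "50 0 0 -1.3 0" --pt "50 0 0 -0.3 0" --pt "0 0 0 0 0" --pt "0 0 0 0 0" --pt "0 0 0 0 0" --pt "0 0 0 0 0"

```text
t: 29.48
tcp_pos: [0.5232, -0.1634, -0.0111]
tool_rot: [0.989, -0.139, 0.027, 0.05]
force: [-0.1, 1.5, -0.2]
finger_gap: 0.152
```

Emit:
jog_arm --pt "30 0 0 0 0" --pt "30 0 0 0 0" --pt "30 -0.2 0.1 -0.6 0" --pt "30 0 0 -0.5 0" --pt "0 0 0 -0.1 0" --pt "0 0 0 0 0" --pt "0 0 0 0 0" --pt "0 0 0 0 0"

```text
t: 30.15
tcp_pos: [0.5233, -0.1635, -0.021]
tool_rot: [0.988, -0.141, 0.031, 0.051]
force: [-0.5, 1.1, 6.0]
finger_gap: 0.162
```

Emit:
jog_arm --pt "0 -0.9 0.3 0 0" --pt "0 -1.4 0.4 0 0" --pt "0 -1.4 0.4 0 0" --pt "0 -1.4 0.4 0 0" --pt "0 -1.4 0.4 0 0" --pt "0 -1.4 0.4 0 0" --pt "0 0 0 0 0"

```text
t: 30.73
tcp_pos: [0.4546, -0.1436, -0.0182]
tool_rot: [0.988, -0.141, 0.045, 0.053]
force: [-2.1, -0.1, 1.1]
finger_gap: 0.152
```

Emit:
jog_arm --pt "0 -1.3 0.4 0 0" --pt "0 -1.3 0.4 0 0" --pt "0 -0.8 0.3 0 0" --pt "0 0 0 0 0"

```text
t: 31.07
tcp_pos: [0.4244, -0.1344, -0.018]
tool_rot: [0.987, -0.141, 0.049, 0.054]
force: [-1.4, 0.2, 1.7]
finger_gap: 0.152
```

```bash
python3 - <<'E'
from h import *
q=manip.sense();print(np.round(q["q"],3))
s=shot("side","side20.png");pin(s,["tray_center","tray_grip"],2);pin(s,["can1_center"],5)
t=shot("top","top20.png");pin(t,["tray_center"],2);pin(t,["can1_center"],6);st()
a=cv2.imread("pics/top20.png")[120:290,270:450];b=cv2.imread("pics/side20.png")[90:260,240:420]
cv2.imwrite("pics/c20.png",np.hstack([cv2.resize(a,(400,378),interpolation=3),cv2.resize(b,(400,378),interpolation=3)]))
E
```

```text
[-0.508  0.705  2.125 -0.352  0.191  1.689]
tray_center [([0.522, -0.153, 0.029], 0.82), ([0.606, 0.226, 0.086], 0.6)]
tray_grip [([0.293, -0.202, 0.03], 0.89)]
can1_center [([0.537, -0.09, 0.027], 0.49), ([0.603, 0.227, 0.084], 0.49)]
tray_center []
can1_center []
t 31.42 tcp [ 0.4264 -0.1352 -0.0178] rot [ 0.987 -0.141  0.051  0.055] F [-0.1  0.4  0.2] gap 0.153
```

View pics/c20.png

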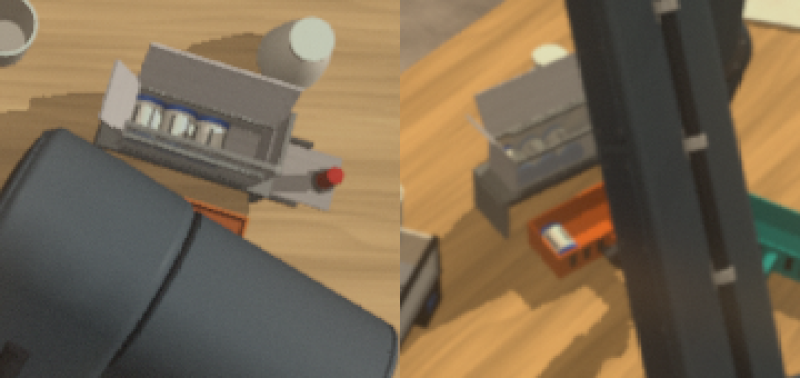

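Emit:
jog_arm --pt "0 0 0 1 0" --pt "0 0 0 1.5 0" --pt "0 0 0 1.5 0" --pt "0 -0.2 2 0.3 0.05" --pt "0 -0.1 2 0 0.08" --pt "0 -0.1 2 0 0.08" --pt "0 -0.1 2 0 0.08" --pt "0 -0.1 2 0 0.08"

```text
t: 32.08
tcp_pos: [0.4286, -0.0379, 0.0265]
tool_rot: [0.996, 0.047, 0.065, 0.045]
force: [1.0, 0.8, -1.3]
finger_gap: 0.152
```

Emit:
jog_arm --pt "0 -0.3 2 0 0.07" --pt "0 -0.3 2 0.2 0.07" --pt "0 -0.4 2 0.2 0.06" --pt "0 -0.4 2 0 0.05" --pt "0 -0.4 2 0 0.03" --pt "0 -0.4 2 0 0.01" --pt "0 -0.4 2 0 0" --pt "0 0 0 0 0"

```text
t: 32.75
tcp_pos: [0.4057, 0.1099, 0.03]
tool_rot: [0.977, 0.199, 0.073, 0.035]
force: [-0.1, -1.1, -2.5]
finger_gap: 0.151
```

```bash
python3 - <<'E'
from h import *
q=manip.sense();print(np.round(q["q"],3))
s=shot("side","side21.png");pin(s,["tray_center","tray_grip"],2)
s=shot("top","top21.png");pin(s,["tray_center","tray_grip"],2);st()
E
```

```text
[ 0.033  0.575  2.192 -0.2    0.221  1.394]
tray_center [([0.306, -0.297, 0.02], 0.89), ([0.498, 0.153, 0.079], 0.76)]
tray_grip [([0.4, 0.112, 0.08], 0.58)]
tray_center [([0.312, -0.296, 0.021], 0.9), ([0.496, 0.149, 0.084], 0.89)]
tray_grip [([0.402, 0.11, 0.08], 0.84), ([0.292, -0.196, 0.035], 0.79)]
t 33.05 tcp [0.407  0.1068 0.03  ] rot [0.977 0.196 0.074 0.035] F [ 0.2 -0.4 -1.1] gap 0.151
```

Emit:
jog_arm --pt "0 -0.3 0.9 0 -0.02" --pt "0 -0.4 0.9 0 -0.01" --pt "0 -0.3 0.9 -0.5 0" --pt "0 0 0 -1 0" --pt "0 0 0 -1 0" --pt "0 0 0 0 0" --pt "0 0 0 0 0"

```text
t: 33.63
tcp_pos: [0.4007, 0.1288, 0.0046]
tool_rot: [0.981, 0.174, 0.075, 0.037]
force: [0.1, 0.7, -1.9]
finger_gap: 0.154
```

```bash
python3 - <<'E'
from h import *
q=manip.sense();print(np.round(q["q"],3))
s=shot("side","side22.png");pin(s,["tray_center","tray_grip"],2)
s=shot("top","top22.png");pin(s,["tray_center","tray_grip"],2);st()
E
```

```text
[ 0.094  0.646  2.199 -0.409  0.153  1.715]
tray_center [([0.309, -0.3, 0.018], 0.94)]
tray_grip [([0.292, -0.203, 0.032], 0.87), ([0.396, 0.131, 0.054], 0.85)]
tray_center [([0.394, 0.134, 0.056], 0.75), ([0.309, -0.294, 0.019], 0.63)]
tray_grip [([0.292, -0.196, 0.032], 0.97), ([0.396, 0.136, 0.056], 0.71)]
t 33.93 tcp [0.4009 0.1294 0.0053] rot [0.981 0.174 0.076 0.037] F [-1.4  0.6 -1.6] gap 0.15
```

Emit:
jog_arm --pt "0 -0.3 0.7 -0.5 0.015" --pt "0 0 0 -0.8 0" --pt "0 0 0 -0.7 0" --pt "0 0 0 -0.4 0" --pt "0 0 0 0 0"

```text
t: 34.35
tcp_pos: [0.4001, 0.1371, -0.0173]
tool_rot: [0.98, 0.181, 0.079, 0.036]
force: [1.0, 0.1, -1.7]
finger_gap: 0.15
```

```bash
python3 - <<'E'
from h import *
s=shot("side","side23.png");pin(s,["tray_center","tray_grip"],2)
s=shot("top","top23.png");pin(s,["tray_center","tray_grip"],2);st()
E
```

```text
tray_center [([0.492, 0.182, 0.033], 0.91), ([0.31, -0.296, 0.021], 0.8)]
tray_grip [([0.398, 0.139, 0.029], 0.87), ([0.293, -0.201, 0.031], 0.59)]
tray_center [([0.312, -0.293, 0.02], 0.72), ([0.49, 0.176, 0.037], 0.71)]
tray_grip [([0.295, -0.198, 0.033], 0.56), ([0.465, 0.24, 0.025], 0.24)]
t 34.65 tcp [ 0.4003  0.137  -0.0167] rot [0.98  0.181 0.08  0.036] F [ 0.6  0.2 -1.6] gap 0.151
```

Emit:
jog_arm --pt "30 0 0 0 0" --pt "30 0 0 0 0" --pt "30 0 0 0 0" --pt "30 0 0 -0.2 0" --pt "0 0 0 0 0" --pt "0 0 0 0 0" --pt "0 0 0 0 0" --pt "0 0 0 0 0"

```text
t: 35.32
tcp_pos: [0.4029, 0.1377, -0.0163]
tool_rot: [0.98, 0.18, 0.084, 0.035]
force: [-1.0, 0.0, 3.4]
finger_gap: 0.157
```

```bash
python3 - <<'E'
from h import *
s=shot("side","side24.png");pin(s,["tray_center","tray_grip","can1_center"],2)
s=shot("top","top24.png");pin(s,["tray_center","tray_grip"],2);st()
E
```

```text
tray_center [([0.309, -0.298, 0.02], 0.93), ([0.397, 0.141, 0.027], 0.74)]
tray_grip [([0.398, 0.139, 0.028], 0.96), ([0.292, -0.203, 0.034], 0.91)]
can1_center [([0.478, 0.214, 0.028], 0.72)]
tray_center [([0.491, 0.175, 0.028], 0.96), ([0.312, -0.296, 0.022], 0.56)]
tray_grip [([0.293, -0.195, 0.031], 0.82), ([0.616, -0.201, 0.086], 0.64)]
t 35.67 tcp [ 0.4028  0.1376 -0.0165] rot [0.98  0.18  0.083 0.035] F [-0.1  0.   3.4] gap 0.16
```

Emit:
jog_arm --pt "0 0.9 0.35 0 0" --pt "0 1.3 0.5 0 0" --pt "0 1.3 0.5 0 0" --pt "0 1.3 0.5 0 0" --pt "0 0 0 0 0"

```text
t: 36.08
tcp_pos: [0.4427, 0.1553, -0.0171]
tool_rot: [0.98, 0.183, 0.075, 0.036]
force: [0.9, 2.6, 4.4]
finger_gap: 0.156
```

Emit:
jog_arm --pt "0 1.3 0.4 0 0" --pt "0 1.3 0.4 0 0" --pt "0 1.3 0.45 0 0" --pt "0 0.8 0.3 0 0"

```text
t: 36.42
tcp_pos: [0.4808, 0.1701, -0.0174]
tool_rot: [0.98, 0.186, 0.066, 0.037]
force: [-3.4, -1.9, 8.3]
finger_gap: 0.153
```

Emit:
jog_arm --pt "0 0.8 0.3 0 0" --pt "0 0.8 0.3 0 0" --pt "0 0.7 0.3 0 0" --pt "0 0.5 0.2 0 0"

```text
t: 36.75
tcp_pos: [0.4935, 0.1785, -0.0185]
tool_rot: [0.98, 0.188, 0.049, 0.038]
force: [-6.7, -5.8, 12.2]
finger_gap: 0.155
```

Emit:
jog_arm --pt "0 0.6 0.2 0 0" --pt "0 0.6 0.2 0 0" --pt "0 0.6 0.2 0 0"

```text
t: 37.0
tcp_pos: [0.4916, 0.1791, -0.0195]
tool_rot: [0.981, 0.187, 0.029, 0.04]
force: [-8.2, -7.0, 14.0]
finger_gap: 0.154
```

```bash
python3 - <<'E'
from h import *
st()
s=shot("side","side25.png");pin(s,["tray_center","tray_grip"],2)
s=shot("top","top25.png");pin(s,["tray_center","tray_grip"],2);st()
E
```

```text
t 37.0 tcp [ 0.4916  0.1791 -0.0195] rot [0.981 0.187 0.029 0.04 ] F [-8.2 -7.  14. ] gap 0.154
tray_center [([0.309, -0.3, 0.02], 0.86), ([0.586, 0.22, 0.025], 0.82)]
tray_grip [([0.49, 0.183, 0.026], 0.73), ([0.295, -0.202, 0.035], 0.56)]
tray_center [([0.312, -0.296, 0.024], 0.71)]
tray_grip [([0.292, -0.195, 0.033], 0.62)]
t 37.3 tcp [ 0.4917  0.1792 -0.0197] rot [0.981 0.187 0.029 0.04 ] F [-8.3 -4.5 11. ] gap 0.158
```

Emit:
jog_arm --pt "50 0 0 0 0" --pt "50 0 0 0 0" --pt "50 0 0 0 0" --pt "50 -0.1 0 1 0" --pt "50 -0.5 0 2 0" --pt "50 -0.5 0 4 0" --pt "50 -0.5 0 4 0" --pt "50 0 0 4 0"

```text
t: 37.97
tcp_pos: [0.4665, 0.1776, 0.1268]
tool_rot: [0.981, 0.189, 0.017, 0.04]
force: [1.0, 0.5, 0.2]
finger_gap: 0.502
```

```bash
python3 - <<'E'
from h import *
for n in ("side","top"):
  s=shot(n,n+"26.png");pin(s,["tray_center","tray_grip","lid_tab"],2)
st()
# compare handle/tray front location in top picture before and after
def orange(f):
    h=cv2.cvtColor(cv2.imread("pics/"+f),cv2.COLOR_BGR2HSV);m=cv2.inRange(h,(3,150,90),(18,255,255))
    m[:185]=0;m[260:]=0;m[:,:140]=0;m[:,260:]=0
    y,x=np.nonzero(m);return len(x),x.mean().round(1),y.mean().round(1),y.max(),y[x<185].mean().round(1)
print(orange("top0.png"),orange("top26.png"))
def o2(f):
    h=cv2.cvtColor(cv2.imread("pics/"+f),cv2.COLOR_BGR2HSV);m=cv2.inRange(h,(3,150,90),(18,255,255))
    m=m[225:300,200:280];y,x=np.nonzero(m);i=x.argmax();return len(x),x.mean().round(1),y.mean().round(1),x.max(),y[i]
print(o2("side0.png"),o2("side26.png"))
E
```

```text
tray_center [([0.588, 0.223, 0.023], 0.85)]
tray_grip [([0.492, 0.183, 0.03], 0.69)]
lid_tab []
tray_center [([0.312, -0.294, 0.018], 0.9)]
tray_grip [([0.296, -0.195, 0.032], 0.92), ([0.684, 0.252, 0.243], 0.53)]
lid_tab [([0.68, 0.253, 0.243], 0.57)]
t 38.37 tcp [0.4675 0.1774 0.1242] rot [0.981 0.188 0.017 0.04 ] F [ 0.9 -0.3 -0.3] gap 0.498
(412, np.float64(209.4), np.float64(214.8), np.int64(240), np.float64(217.7)) (25, np.float64(223.0), np.float64(206.7), np.int64(238), np.float64(nan))
(871, np.float64(45.0), np.float64(36.5), np.int64(79), np.int64(66)) (703, np.float64(42.2), np.float64(39.3), np.int64(68), np.int64(39))<stdin>:9: RuntimeWarning: Mean of empty slice.
  ret = ret.dtype.type(ret / rcount)
```

Emit:
jog_arm --pt "0 0 0 4 0" --pt "0 0 0 4 0" --pt "0 0 0 4 0" --pt "0 0 0 4 0" --pt "0 2 0.7 1 0" --pt "0 2.5 0.9 0 0" --pt "0 2.5 0.9 0 0" --pt "0 0 0 0 0"

```text
t: 39.03
tcp_pos: [0.5307, 0.201, 0.288]
tool_rot: [0.981, 0.189, -0.0, 0.04]
force: [2.0, -0.1, 0.2]
finger_gap: 0.0
```

Emit:
jog_arm --pt "0 3 1 0 0" --pt "0 3 1 0 0" --pt "0 3 1 0 0" --pt "0 3 1 0 0" --pt "0 3 1 0 0" --pt "0 3 1 0 0" --pt "0 2.5 0.8 0 0" --pt "0 0 0 0 0"

```text
t: 39.7
tcp_pos: [0.7324, 0.2685, 0.2632]
tool_rot: [0.981, 0.189, -0.023, 0.041]
force: [-0.9, -1.0, -1.2]
finger_gap: -0.002
```

Emit:
jog_arm --pt "0 0 0 -2.5 0" --pt "0 0 0 -2.5 0" --pt "0 0 0 -2 0" --pt "0 0 0 -1 0" --pt "0 0 0 0 0"

```text
t: 40.12
tcp_pos: [0.7279, 0.2667, 0.1674]
tool_rot: [0.981, 0.189, -0.032, 0.041]
force: [-0.6, -1.0, 0.3]
finger_gap: -0.003
```

Emit:
jog_arm --pt "0 -1.2 -0.5 0.5 0" --pt "0 -1.2 -0.5 0.3 0" --pt "0 -1.2 -0.5 0 0" --pt "0 -1.2 -0.5 0 0" --pt "0 -1.2 -0.5 0 0" --pt "0 -1.2 -0.5 0 0"

```text
t: 40.62
tcp_pos: [0.6544, 0.2361, 0.174]
tool_rot: [0.981, 0.189, -0.032, 0.041]
force: [1.0, 0.6, -0.2]
finger_gap: 0.002
```

Emit:
jog_arm --pt "0 -1.2 -0.5 0 0" --pt "0 -1.2 -0.5 0 0" --pt "0 -0.8 -0.3 0.5 0" --pt "0 0 0 0 0"

```text
t: 40.95
tcp_pos: [0.6205, 0.2223, 0.1837]
tool_rot: [0.981, 0.189, -0.029, 0.041]
force: [-0.1, 0.6, -0.3]
finger_gap: 0.0
```

```bash
python3 - <<'E'
from h import *
st()
for n in ("side","top"):
  s=shot(n,n+"27.png");pin(s,["lid_tab"],2)
E
```

```text
t 40.95 tcp [0.6205 0.2223 0.1837] rot [ 0.981  0.189 -0.029  0.041] F [-0.1  0.6 -0.3] gap 0.0
lid_tab [([0.6, 0.221, 0.227], 0.85)]
lid_tab [([0.595, 0.219, 0.225], 0.6)]
```

Emit:
jog_arm --pt "0 0.5 0.2 3 0" --pt "0 0.5 0.2 4 0" --pt "0 0 0 4 0" --pt "0 0 0 0 0" --pt "0 0 0 0 0" --pt "0 0 0 0 0" --pt "0 0 0 0 0" --pt "0 0 0 0 0"

```text
t: 41.82
tcp_pos: [0.6329, 0.2274, 0.291]
tool_rot: [0.98, 0.19, -0.033, 0.041]
force: [0.6, 0.0, 0.9]
finger_gap: 0.002
```

Emit:
jog_arm --pt "0 0 0 0 0" --pt "0 0 0 0 0" --pt "0 0 0 0 0" --pt "0 0 0 0 0" --pt "0 0 0 0 0" --pt "0 0 0 0 0" --pt "0 0 0 0 0" --pt "0 0 0 0 0"

```text
t: 42.48
tcp_pos: [0.6305, 0.2268, 0.2852]
tool_rot: [0.98, 0.19, -0.038, 0.041]
force: [0.6, 0.0, -0.3]
finger_gap: 0.0
```

Emit:
jog_arm --pt "0 0 -2 0 0" --pt "0 0 -4 0 0" --pt "0 0 -4 0 0" --pt "0 0 -4 0 0" --pt "0 0 -4 0 0" --pt "0 0 -4 0 0" --pt "0 0 -4 0 0" --pt "0 0 0 0 0"

```text
t: 43.15
tcp_pos: [0.6295, -0.0395, 0.2862]
tool_rot: [0.979, 0.195, -0.035, 0.041]
force: [-0.2, 0.6, 0.2]
finger_gap: -0.001
```

Emit:
jog_arm --pt "0 0 0 0 0" --pt "0 0 0 0 0" --pt "0 0 0 0 0" --pt "0 0 0 0 0" --pt "0 0 0 0 0" --pt "0 0 0 0 0" --pt "0 0 0 0 0" --pt "0 0 0 0 0"

```text
t: 43.82
tcp_pos: [0.6298, -0.036, 0.2869]
tool_rot: [0.979, 0.196, -0.035, 0.041]
force: [-0.3, 0.9, -0.0]
finger_gap: -0.003
```

Emit:
jog_arm --pt "0 0 0 0 0" --pt "0 0 0 0 0" --pt "0 0 0 0 0" --pt "0 0 0 0 0" --pt "0 0 0 0 0" --pt "0 0 0 0 0" --pt "0 0 0 0 0" --pt "0 0 0 0 0"

```text
t: 44.48
tcp_pos: [0.6298, -0.035, 0.2868]
tool_rot: [0.979, 0.197, -0.035, 0.041]
force: [-0.1, 1.0, -0.1]
finger_gap: 0.003
```

Emit:
jog_arm --pt "0 0 0 0 0" --pt "0 0 0 0 0" --pt "0 0 0 0 0" --pt "0 0 0 0 0" --pt "0 0 0 0 0" --pt "0 0 0 0 0" --pt "0 0 0 0 0" --pt "0 0 0 0 0"

```text
t: 45.15
tcp_pos: [0.6298, -0.0353, 0.2868]
tool_rot: [0.979, 0.196, -0.035, 0.041]
force: [-0.6, -0.1, -0.0]
finger_gap: -0.0
```

```bash
python3 - <<'E'
from h import *
st()
for n in ("side","top"):
  s=shot(n,n+"28.png");pin(s,["lid_tab","tray_center","tray_grip"],2)
a=cv2.imread("pics/side28.png")[90:350,120:400];b=cv2.imread("pics/top28.png")[80:300,90:450]
cv2.imwrite("pics/c28.png",np.hstack([cv2.resize(a,(380,353),interpolation=3),cv2.resize(b,(420,353),interpolation=3)]))
E
```

```text
t 45.15 tcp [ 0.6298 -0.0353  0.2868] rot [ 0.979  0.196 -0.035  0.041] F [-0.6 -0.1 -0. ] gap -0.0
lid_tab [([0.543, 0.201, 0.124], 0.88)]
tray_center [([0.588, 0.22, 0.024], 0.73), ([0.308, -0.3, 0.02], 0.71)]
tray_grip [([0.49, 0.184, 0.029], 0.84), ([0.622, -0.181, -0.005], 0.16)]
lid_tab [([0.536, 0.199, 0.124], 0.97)]
tray_center [([0.311, -0.291, 0.019], 0.68)]
tray_grip [([0.294, -0.196, 0.035], 0.7), ([0.49, 0.184, 0.033], 0.69)]
```

View pics/c28.png

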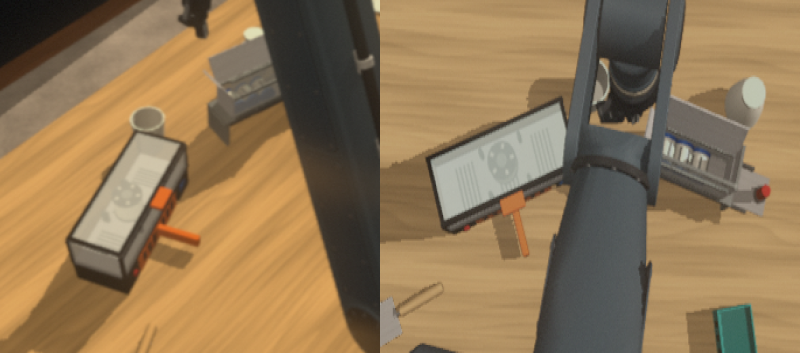

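```bash
python3 -c "
from station import workorder
print(workorder.sign_off())"
```

```text
the job is handed in; nothing more can be done
None
```

I finished the job and handed it in at about 45 s on the robot's clock. The sign-off reports no verdict.

**What I did:**
- I found one reel on the bench and stood it in the dryer's middle bay.
- I drew the orange tray out of the dryer and docked it under the hopper. I opened the gate about 55 mm so one canister dropped, then pushed the gate shut until it met its stop.
- I slid the tray back into the dryer until it met its stop, then tipped the lid forward and it sank shut by itself.

**Last checks:**
- **Lid:** the tab measured about 124 mm up at the shut position, so the lid is closed.
- **Tray:** its centre measured (0.588, 0.220), against an expected (0.586, 0.214). It may sit several mm to one side in the slot.
- **Canisters:** one was visible in the tray after the drop, and three are in the hopper.
- **Gate:** the knob is back where it started.
- **Reel:** visible in the middle bay through the shut lid. The reel finder never reported it, so I located it by pixels.
- **Bystanders:** I did not touch the cup, scraper or vase.

**What disagreed:**
- The reported tool position lay about 38 mm too far along the fingers. I found this from the pictures and a touch on the bench at about 39 N of wrist force with the shut fingertips, and corrected for it afterwards.
- The tool also drifted several degrees off vertical at times. I let go of the tray and regripped it once so that it lay flat before going back in.

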